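# Hang the driver on the sprung lift arm

## Task

Pull the yellow hook of the sprung lift arm down to the cordless driver waiting in its stand, slip the hook under the driver's wire bail and ease it up slowly until the driver hangs clear of the stand with the arm back at its top, then let go. Do not handle the driver itself, shove or tip its stand, or let the arm snap up, and leave everything else on the bench where it is.

Things in the scene. Friction and masses are not known exactly. Their poses are not given: they have to be found in the camera images.
- grip (a point): point on the black upright hand grip (50 long, 22 thick, 42 mm high, orange band) over the yellow hook, on their vertical swivel axis, 26 mm above the forearm's top face, 16 mm below the grip's top; 342 mm above the bench at rest. x: along the grip, the way the hook's tip points; y: across its thickness (pinch along y); z up. Grip and hook are one piece and swivel freely at the forearm's end
- hook: the piece with the grip: J-hook of 9 mm round bar. Origin on the swivel axis, 34 mm below grip, axes as there. The shank hangs on the axis; the upturned tip stands at x = 24 mm, the throat between is 15 mm wide. Below grip: underside of the forearm's end (34 mm wide) and its washer 44 mm, top of the tip 78 mm, seat of the throat 92 mm, underside of the hook 101 mm
- lift (a joint): how far the arm is pulled down, m: 0 at the top, where a gas strut keeps it, 0.12 at the lowest. Some 12 to 20 N hold it down, a little more lower down; let go, it flies up. The two-link arm (its links 300 to 350 mm above the bench at rest) comes from a column at the back left, 454 mm high; it folds freely sideways and follows the hand anywhere over the stand and the tray. It still rises to the top with the driver hung on
- tool: blue cordless pistol driver, 0.5 to 0.8 kg, upright in the stand. Origin under the centre of its black battery foot (82 x 62 mm); x towards the nose, z up. Barrel along x from -65 to 60 mm, 48 mm thick (chuck to 96 mm), top 142 mm above the origin. A wire bail to hang it by straddles the barrel
- bail_pivot (a point): middle of the bail's pivot axis (along the driver's y), 120 mm above the driver's origin, axes as the driver's. The bail is a loop of 6 mm wire, 70 mm wide; its straight top bar (36 mm long) is 78 mm from this point. It leans to +x or -x by up to 0.6 rad, not reported: feel for it. It is stiff: a push of some 10 N there shoves or tips the stand before the bail turns
- stand: loose steel tool stand, 2.2 kg: base plate 170 x 140 mm, 8 mm thick (the driver's foot stands on it), with a green pocket 28 mm deep around the foot (2 to 4 mm play) and green upright plates, 128 mm high, behind the barrel and (notched for the chuck) before it, which keep the driver from tipping. It lifts straight up out of all these. Origin under the base's centre; x as the driver's x
- caddy: red sheet-steel tray of bolts, 130 x 160 x 45 mm, origin under its centre; bystander
- reel: white wire reel lying flat, 84 mm across, 48 mm high, origin under its centre; bystander
- battery: spare black battery pack, 82 x 62 x 40 mm, origin under its centre; bystander
- screwdriver: orange screwdriver, 200 mm long, lying flat; bystander
- spanner: steel spanner, 190 mm long, lying flat; bystander
- spray: blue spray can, 62 mm across, 190 mm high, standing, origin under its centre; bystander
- bezel: black plastic frame of a dashboard screen, 130 x 190 x 12 mm, lying flat, origin under its centre; bystander
There are look-alikes about, which are no part of the job. Leave any orange look-alike of the stand alone. There is more than one size of the tool; the job needs the larger.

How it is judged:
On the way, in this order (a step that is already met when the one before it is completed fails the run):
1. the hook has been pulled down at least 60 mm while the driver still stands in its stand (value of joint lift above 0.06 m and height (world z) of tool below 0.016 m and angle between tool's own z axis and vertical below 0.12 rad), for 0.2 s.
2. the hook carries the driver, lifted clear of the stand, with the arm back within 30 mm of its top (contact force between hook and tool above 3 N and height (world z) of tool above 0.045 m and angle between tool's own z axis and vertical below 0.6 rad and value of joint lift below 0.03 m), for 0.2 s.
At the end, for the whole second after the job is handed in: The driver hangs at rest (slower than 60 mm/s) from the hook by its bail, its foot's centre more than 45 mm above the bench (clear of the pocket) and the driver within 0.6 rad of upright; the arm is within 30 mm of its top; the stand sits flat within 15 mm of where it was (all of step 2 and linear speed of tool below 0.06 m/s and angle between stand's own z axis and vertical below 0.05 rad and distance of stand from where it was at the start of the episode below 0.015 m); the robot touches nothing.
It fails at once if the driver is handled: a finger or the arm presses on it with over 2 N (contact force between any of the fingers, the arm and tool above 2 N).
It fails at once if the stand is shoved more than 15 mm or tipped more than 0.06 rad (distance of stand from where it was at the start of the episode above 0.015 m or angle between stand's own z axis and vertical above 0.06 rad).
It fails at once if the arm snaps up, faster than 0.3 m/s (velocity of joint lift below -0.3 m/s).
It fails at once if a bystander is moved more than 30 mm (distance of any of caddy, reel, battery, screwdriver, spanner, spray, bezel from where it was at the start of the episode above 0.03 m).
It also fails if it takes over 62 s, if anything falls off the work surface, if the arm or the gripper's body presses on something with over 40 N, if the wrist force passes 120 N, or if a joint passes its speed limit or range.

## Robot

A 6-joint arm with a two-finger parallel gripper is mounted at the origin on the work surface. World frame = base frame: x ahead of the robot, y to its left, z up, the work surface at z = 0. Lengths are in m, angles in rad, forces in N, time in s.
With the tool pointing down it reaches from about 0.3 to 0.775 m from the base axis. Payload 14.6 kg.
Tool frame: the origin (TCP) lies midway between the tips of the shut fingers; the grasp point (between the pads) lies 19 mm behind it; x points along the fingers, z is the direction in which the jaws open and shut, and the axes are right-handed (so a half turn about x gives the same grasp; the last joint's range is limited). The gripper opens to 85 mm and grips with 20 to 120 N. Pads are 22 mm wide; open, the fingers measure 114 mm over their backs; the gripper's body (76 mm by 85 mm) begins 54 mm behind the grasp point. The pads swing forward as they close: fully open they stand 13 mm farther back than shut.
Start: joints at [-1.332, 0.3, 1.521, -0, 1.321, -0.067], TCP at [0.166, -0.524, 0.231] pointing down, gripper open.
Joint ranges: [-3.03, 3.03], [-0.79, 2.21], [0.23, 2.52], [-1.04, 4.18], [0, 3.07], [-2.55, 2.55]. Speed limits (rad/s): [2.22, 2.22, 2.57, 3.14, 3.14, 3.14].

## Interface

Orientations are given as [roll, pitch, yaw] about the fixed x, y, z axes, in that order (R = Rz(yaw) Ry(pitch) Rx(roll)).
In Python, from workcell import robot gives the robot as it stands.
- The arm moves only by the shell command python3 -m jog 'ROWS' [FORCE]. ROWS is JSON, a list that holds one entry, the list of rows, each a list of 7 numbers: the opening, from 0 (shut) to 1 (fully open), then the shift along the tool's x, y, z in cm, then the turn, a rotation vector about the tool's x, y, z in degrees. A call has 1 to 10 rows; each row shifts and turns the commanded pose from where the row before left it, along the tool's axes as they then stand; what a row does not reach is not made up. A row lasts 1/12 s, in which the tool goes at most 41.7 mm and 7.16 degrees, less where a joint would pass 70% of its speed; a pose out of reach is approached as far as the arm can. A call is refused whole if a number of a shift passes 4.17 or a number of a turn 7.16, either way. A call with a gripper value outside its range is refused whole. The fingers move at their own pace and stop on an object; FORCE is the grip in N (left out, the last holds). Time passes only in rows, so rows that do not move let the fingers close. It gives the time, the measured TCP pose, the force and the opening at its end, in the units of the state.
- robot.state(): the state, without advancing time (a new reading comes with each control period).
- robot.read_camera(name): name is "scene" or "top" or "wrist"; returns the picture (400x640x3 uint8, red, green, blue); there is no depth.
- robot.calibration(name): a dict with "camera_matrix" (3x3 intrinsics, pixels), "k1" (the pictures are not rectified: a ray, as slopes to the right and down, at radius r is drawn at 1 + k1 r^2 times it, then the intrinsics apply), "pose" (4x4, takes a point from camera to world coordinates). Camera axes: x right, y down, z forward; pixel columns grow to the right and rows downward; lengths in m; the calibration is good to about 2 mm. A picture is of the moment at which its call begins: read the wrist's pose just before it. calibration takes no time and is no camera call; for the wrist camera it gives the pose at the moment of the call.
- robot.hand_in(): hands the job in, once; it reports no verdict.
Trained networks look in the newest picture that a camera, given by its name, has taken for a name from the list of things; names that differ only in an ending like _2 or _b are one class to them, and where a whole thing is asked for, a point or a joint stands for the part that bears it (a point fixed in the world has none). Each returns a list of dicts, best first, with "confidence" (0 to 1); they miss things now and then, are a little off and sometimes report something else, mostly with a low value. They report only what shows in the picture. A call takes as long as a camera call. They do not tell look-alikes from the thing itself.
- robot.boxes_of(camera, name): "uv" ([column, row] in pixels, amid what is visible of it).
The state is a dict: "time_s": time; "joint_pos": joint angles; "dq": joint speeds; "joint_torque": joint torques, N m; "tcp_pos": TCP position; "orientation": TCP orientation; "wrist_force": force on the tool from outside, world axes, zero at the start; "moment": the same for the moment, N m; "grip_width": finger opening in m.
Only numpy, scipy, OpenCV 4.12 (cv2) and the standard library are available. Lean on these libraries where they do the work, as an engineer would, in place of code of your own. Each camera call takes 0.05 s, during which the arm holds its last target.

## Working session

There is one attempt and no reset: what is moved stays moved. The work goes in short steps, Python scripts to look and compute and a shell command to move; the robot and the scene stay as the last step left them, time stands still between calls to the robot, and variables do not carry over. Pictures are saved under pics/ and viewed, and the job is handed in when it is done.

```bash
ls; mkdir -p pics; cat > h.py <<'E'
import numpy as np, cv2
from workcell import robot
def snap(cam,fn):
    im=robot.read_camera(cam); cv2.imwrite('pics/'+fn,cv2.cvtColor(im,cv2.COLOR_RGB2BGR)); return im
def ray(cam,uv,cal=None):
    c=cal or robot.calibration(cam); K=np.array(c['camera_matrix']); T=np.array(c['pose'])
    p=np.linalg.solve(K,[uv[0],uv[1],1.]);d=p[:2]; s=d.copy()
    for _ in range(30): s=d/(1+c['k1']*(s@s))
    return T[:3,3],T[:3,:3]@np.array([s[0],s[1],1.])
def atz(cam,uv,z,cal=None):
    o,d=ray(cam,uv,cal); return o+d*(z-o[2])/d[2]
def proj(cam,P,cal=None):
    c=cal or robot.calibration(cam); K=np.array(c['camera_matrix']); T=np.array(c['pose'])
    q=T[:3,:3].T@(np.array(P)-T[:3,3]); s=q[:2]/q[2]; s=s*(1+c['k1']*(s@s))
    return (K@[s[0],s[1],1])[:2]
def tri(obs):
    A=np.zeros((3,3));b=np.zeros(3)
    for o,d in obs:
        d=d/np.linalg.norm(d);M=np.eye(3)-np.outer(d,d);A+=M;b+=M@o
    X=np.linalg.solve(A,b); return X,[np.linalg.norm((np.eye(3)-np.outer(d,d)/(d@d))@(X-o)) for o,d in obs]
E
python3 - <<'E'
from h import *
for c in ['scene','top','wrist']:
    snap(c,c+'0.png'); k=robot.calibration(c); print(c,np.round(k['pose'],3).tolist(),k['camera_matrix'],k['k1'])
for c in ['scene','top']:
    for n in ['grip','hook','tool','bail_pivot','stand','caddy','spray','reel','battery']:
        print(c,n,[(np.round(b['uv']).tolist(),round(b['confidence'],2)) for b in robot.boxes_of(c,n)])
print(robot.state())
E
```

```text
pics
scene [[-0.603, 0.519, -0.606, 1.313], [0.797, 0.374, -0.474, 0.593], [-0.019, -0.769, -0.639, 1.025], [0.0, 0.0, 0.0, 1.0]] [[472.35976959   0.         314.2439335 ]
 [  0.         472.35976959 194.15873856]
 [  0.           0.           1.        ]] -0.11839074179016347
top [[0.005, -0.992, 0.125, 0.44], [-1.0, -0.002, 0.027, -0.011], [-0.026, -0.125, -0.992, 1.165], [0.0, 0.0, 0.0, 1.0]] [[374.27756931   0.         314.46860311]
 [  0.         374.27756931 196.98545753]
 [  0.           0.           1.        ]] -0.08593849511190481
wrist [[0.301, -0.914, -0.27, 0.233], [-0.954, -0.289, -0.085, -0.502], [-0.0, 0.283, -0.959, 0.375], [0.0, 0.0, 0.0, 1.0]] [[339.75717408   0.         321.67929218]
 [  0.         339.75717408 206.24551035]
 [  0.           0.           1.        ]] 0.02275854234751391
scene grip [([368.0, 161.0], 0.82), ([268.0, 230.0], 0.55)]
scene hook [([366.0, 156.0], 0.7)]
scene tool [([268.0, 204.0], 0.95), ([354.0, 214.0], 0.84)]
scene bail_pivot [([357.0, 217.0], 0.76), ([262.0, 204.0], 0.75)]
scene stand [([316.0, 185.0], 0.95), ([269.0, 234.0], 0.81), 
[... 592 characters left out ...]
, 151.0], 0.79), ([378.0, 218.0], 0.69)]
{'time_s': 1.05, 'joint_pos': array([-1.33160531e+00,  2.99882509e-01,  1.52100390e+00,  1.50178442e-05,
        1.32070022e+00, -6.65829699e-02]), 'dq': array([-0.00136804,  0.00055137,  0.00058101,  0.00076238, -0.00087792,
        0.00258601]), 'joint_torque': array([-8.31097241e-04, -5.43363833e+01, -3.61980844e+01, -1.58391067e-04,
        6.75665924e-04,  2.61854649e-05]), 'tcp_pos': array([ 0.16557414, -0.52447398,  0.23128853]), 'orientation': array([ 1.11175809,  1.57078058, -0.15326796]), 'wrist_force': array([-0.19710415, -0.8331845 ,  0.22874068]), 'moment': array([ 0.02454065,  0.02136353, -0.02817013]), 'grip_width': 0.08547781082642468}
```

View pics/scene0.png

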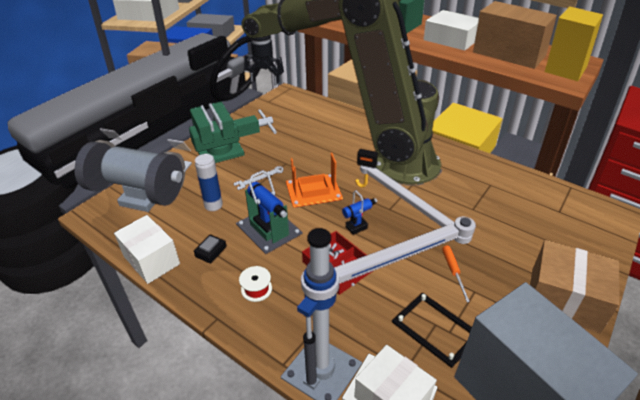

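View pics/top0.png

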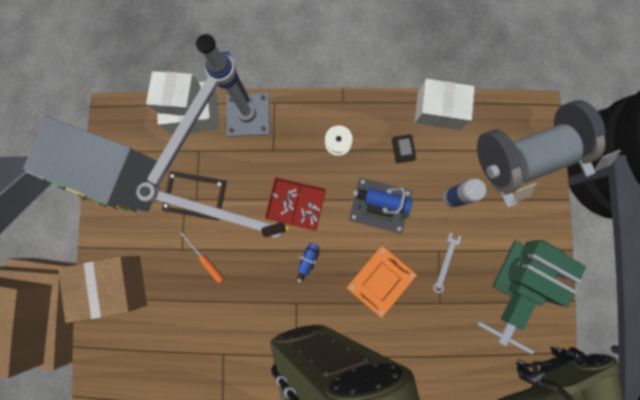

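```bash
python3 - <<'E'
import cv2
a=cv2.imread('pics/scene0.png')[90:310,190:420]; cv2.imwrite('pics/s0c.png',cv2.resize(a,None,fx=2.7,fy=2.7,interpolation=2))
a=cv2.imread('pics/top0.png')[130:310,220:480]; cv2.imwrite('pics/t0c.png',cv2.resize(a,None,fx=3,fy=3,interpolation=2))
E
```

```text
(no output)
```

View pics/s0c.png

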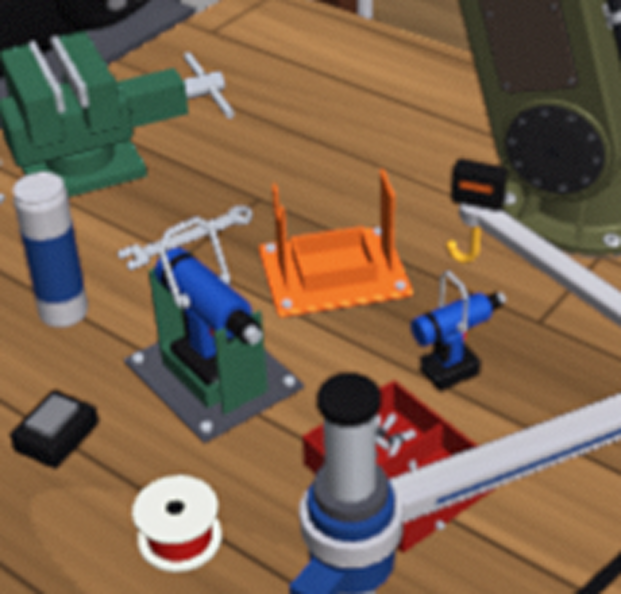

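View pics/t0c.png

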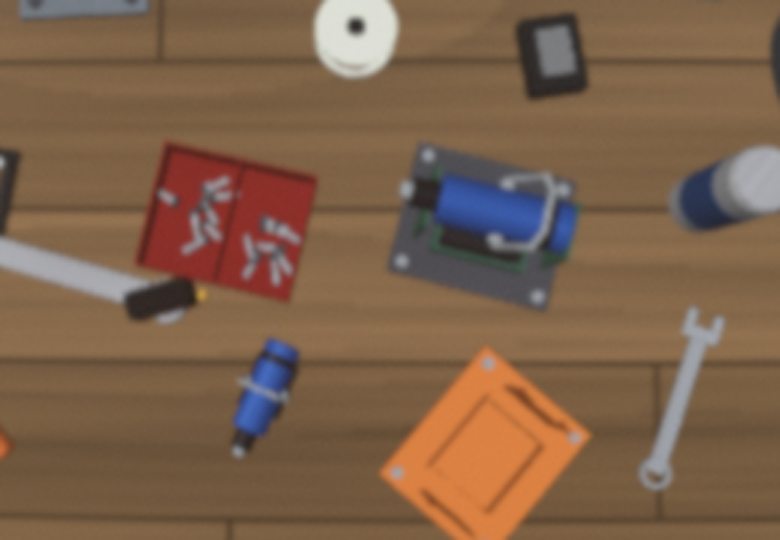

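Seen: the larger driver stands in the green stand (scene 268,215; top 383,200). The look-alikes are the small driver, standing free (scene 354,214), and the orange empty stand (scene 315,188). The grip and hook are at scene 368,161 and top 273,229. Next I measure these.

```bash
python3 - <<'E'
import cv2
a=cv2.imread('pics/scene0.png')[160:260,230:310]; cv2.imwrite('pics/s0d.png',cv2.resize(a,None,fx=6,fy=6,interpolation=2))
a=cv2.imread('pics/top0.png')[170:240,340:420]; cv2.imwrite('pics/t0d.png',cv2.resize(a,None,fx=8,fy=8,interpolation=2))
a=cv2.imread('pics/scene0.png')[140:200,340:400]; b=cv2.imread('pics/top0.png')[205:265,245:305]; cv2.imwrite('pics/g0d.png',cv2.resize(cv2.hconcat([a,b]),None,fx=6,fy=6,interpolation=2))
E
```

```text
(no output)
```

View pics/s0d.png

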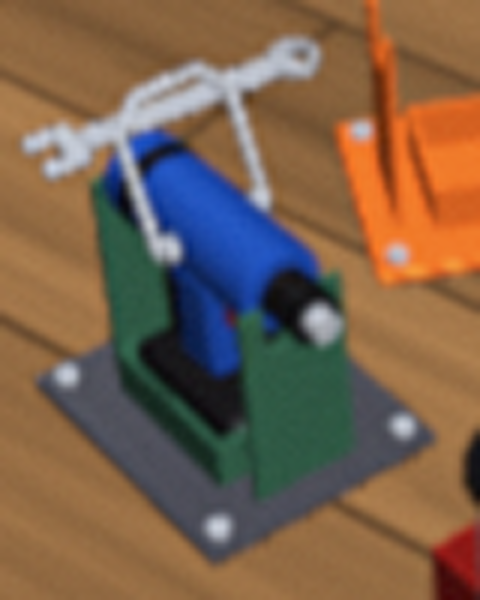

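View pics/t0d.png

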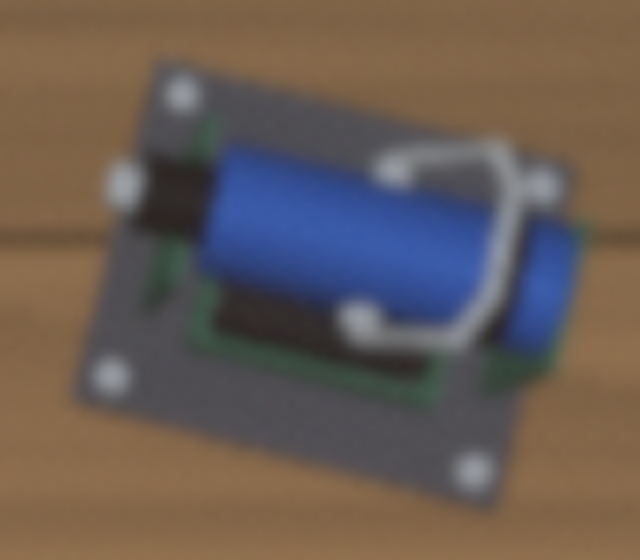

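View pics/g0d.png

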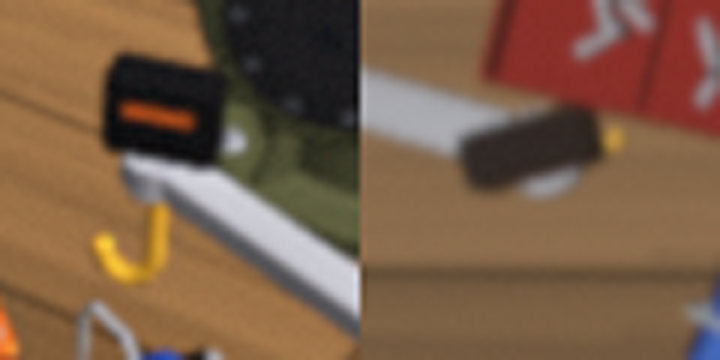

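View pics/wrist0.png

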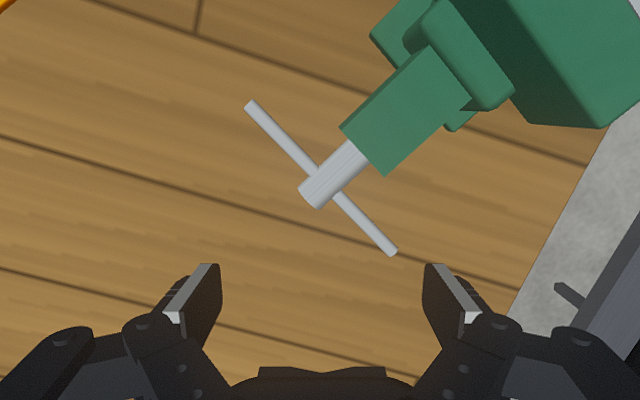

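```bash
python3 - <<'E'
from h import *
T=lambda u,v:(340+u/8,170+v/8); S=lambda u,v:(230+u/6,160+v/6)
b=[atz('top',T(*p),.010) for p in [(182,95),(544,186),(474,470),(111,377)]]
c=np.mean(b,0);print('stand c top',c, 'lens',np.linalg.norm(b[1]-b[0]),np.linalg.norm(b[2]-b[1]))
ax=(b[0]-b[1])+(b[3]-b[2]);print('nose yaw',np.arctan2(ax[1],ax[0]))
# far bolt hidden, near ones scene
for p in [(66,375),(218,527),(402,426)]: print('scene bolt',atz('scene',S(*p),.010))
print(np.round(b,3))
# bail
for n,t,s in [('barA(far -x?)',(517,195),(207,68)),('barA other',(517,195),(148,85)),('barB',(492,295),(207,68)),('barB other',(492,295),(148,85)),('pivA',(393,170),(168,245)),('pivB',(360,318),(262,195)),('mid',(505,245),(178,77)),('chuck',(125,187),(322,322))]:
    X,r=tri([ray('top',T(*t)),ray('scene',S(*s))]); print(n,np.round(X,4),np.round(r,4))
G=lambda u,v:(340+u/6,140+v/6); H=lambda u,v:(245+(u-360)/6,205+v/6)
X,r=tri([ray('top',H(533,145)),ray('scene',G(163,70))]);print('grip top',X,r)
X,r=tri([ray('top',H(614,138)),ray('scene',G(103,240))]);print('tip',X,r)
for p in [(470,165),(597,125)]: print('grip top ends',atz('top',H(*p),.358))
E
```

```text
stand c top [ 0.56037848 -0.18545311  0.01      ] lens 0.14492627094481542 0.1141234365242046
nose yaw 1.3221902313896718
scene bolt [ 0.59865241 -0.26276288  0.01      ]
scene bolt [ 0.63397933 -0.12450672  0.01      ]
scene bolt [ 0.52422959 -0.09551553  0.01      ]
[[ 0.633 -0.13   0.01 ]
 [ 0.598 -0.27   0.01 ]
 [ 0.488 -0.241  0.01 ]
 [ 0.523 -0.101  0.01 ]]
barA(far -x?) [ 0.5562 -0.1998  0.2181] [0.0175 0.0175]
barA other [ 0.5656 -0.214   0.204 ] [0.0045 0.0045]
barB [ 0.5335 -0.206   0.198 ] [0.005 0.005]
barB other [ 0.543  -0.2199  0.1846] [0.0085 0.0085]
pivA [ 0.5858 -0.1891  0.1285] [0.0021 0.0021]
pivB [ 0.533  -0.1752  0.1318] [0.0033 0.0033]
mid [ 0.5495 -0.2101  0.2007] [0.0049 0.0049]
chuck [ 0.5803 -0.0959  0.1231] [0.0022 0.0022]
grip top [0.47042472 0.10107055 0.3541606 ] [np.float64(0.0022282953440483032), np.float64(0.002228295344048296)]
tip [0.47730121 0.08067678 0.25979896] [np.float64(0.0017680593539748258), np.float64(0.0017680593539747224)]
grip top ends [0.46417194 0.12135818 0.358     ]
grip top ends [0.47881754 0.07566196 0.358     ]
```

```bash
cat >> h.py <<'E'
from scipy.spatial.transform import Rotation as Ro
def RT():
    s=robot.state(); return np.array(s['tcp_pos']),Ro.from_euler('xyz',s['orientation']).as_matrix()
def to(P=None,zyaw=None):
    p,R=RT(); 
    print('tcp',np.round(p,4),'toolx',np.round(R[:,0],3),'z yaw',np.round(np.arctan2(R[1,2],R[0,2]),3),'y',np.round(R[:,1],3))
    if zyaw is not None:
        y=np.arctan2(R[1,2],R[0,2]); d=(zyaw-y+np.pi/2)%np.pi-np.pi/2
        print('turn about tool x deg (world %+.1f)'%np.degrees(d), round(-np.degrees(d),2))
        Rn=Ro.from_euler('z',d).as_matrix()@R
        if P is not None: print('shift after turn cm',np.round(100*Rn.T@(np.array(P)-p),2))
    if P is not None: print('shift now cm',np.round(100*R.T@(np.array(P)-p),2))
E
python3 - <<'E'
from h import *
to([.471,.100,.43],np.pi/2-1.26); print(robot.state()['time_s'])
E
```

```text
tcp [ 0.1656 -0.5245  0.2313] toolx [ 0. -0. -1.] z yaw -1.265 y [0.954 0.301 0.   ]
turn about tool x deg (world -89.7) 89.71
shift after turn cm [-19.87 -50.11 -48.18]
shift now cm [-19.87  47.92 -50.36]
1.05
```

```bash
python3 -m jog '[[[1,-3,0,0,-7,0,0],[1,-3,0,0,-7,0,0],[1,-3,0,0,-7,0,0],[1,-3,0,0,-7,0,0],[1,-3,0,0,-7,0,0],[1,-3,0,0,-7,0,0],[1,-2,0,0,-7,0,0],[1,0,0,0,-7,0,0],[1,0,0,0,-7,0,0],[1,0,0,0,-7,0,0]]]'; python3 - <<'E'
from h import *
to([.471,.100,.42],np.pi/2-1.26)
E
```

```text
time_s: 1.88
tcp_pos: [0.1656, -0.5245, 0.4315]
orientation: [-1.222, 1.57, -1.259]
wrist_force: [-0.6, -0.6, 0.7]
grip_width: 0.0854
tcp [ 0.1656 -0.5245  0.4315] toolx [ 0. -0. -1.] z yaw -0.037 y [ 0.037  0.999 -0.   ]
turn about tool x deg (world +19.9) -19.94
shift after turn cm [ 1.14 50.12 48.18]
shift now cm [ 1.13 63.54 28.2 ]
```

```bash
python3 -m jog '[[[1,0,3.7,1.65,0,0,0],[1,0,3.7,1.65,0,0,0],[1,0,3.7,1.65,0,0,0],[1,0,3.7,1.65,0,0,0],[1,0,3.7,1.65,0,0,0],[1,0,3.7,1.65,0,0,0],[1,0,3.7,1.65,0,0,0],[1,0,3.7,1.65,0,0,0],[1,0,3.7,1.65,0,0,0],[1,0,3.7,1.65,0,0,0]]]'; python3 -m jog '[[[1,0,3.7,1.65,0,0,0],[1,0,3.7,1.65,0,0,0],[1,0,3.7,1.65,0,0,0],[1,0,3.7,1.65,0,0,0],[1,0,0,0,-6.7,0,0],[1,0,0,0,-6.7,0,0],[1,0,0,0,-6.6,0,0],[1,0,0,0,0,0,0]]]'
python3 - <<'E'
from h import *
to([.471,.100,.42],np.pi/2-1.26)
im=snap('wrist','w1.png'); snap('scene','s1.png')
E
```

```text
time_s: 2.72
tcp_pos: [0.3466, -0.16, 0.4316]
orientation: [-0.48, 1.57, -0.524]
wrist_force: [0.9, 0.6, -0.1]
grip_width: 0.0852
time_s: 3.38
tcp_pos: [0.4188, -0.0166, 0.4313]
orientation: [-0.32, 1.571, -0.007]
wrist_force: [-0.2, 0.1, -0.7]
grip_width: 0.0852
tcp [ 0.4188 -0.0166  0.4313] toolx [ 0. -0. -1.] z yaw 0.312 y [-0.307  0.952 -0.   ]
turn about tool x deg (world -0.1) 0.08
shift after turn cm [1.13 9.51 8.54]
shift now cm [1.13 9.5  8.55]
```

View pics/w1.png

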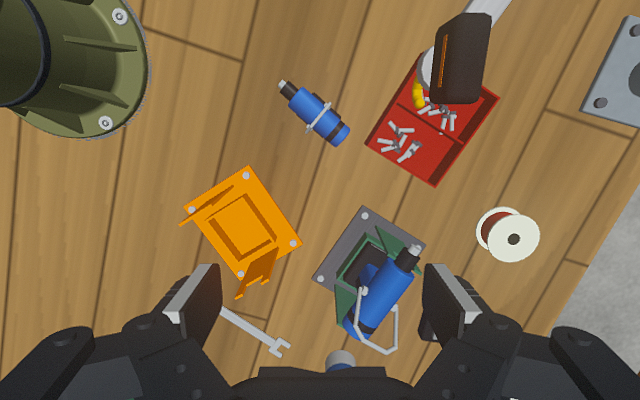

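View pics/s1.png

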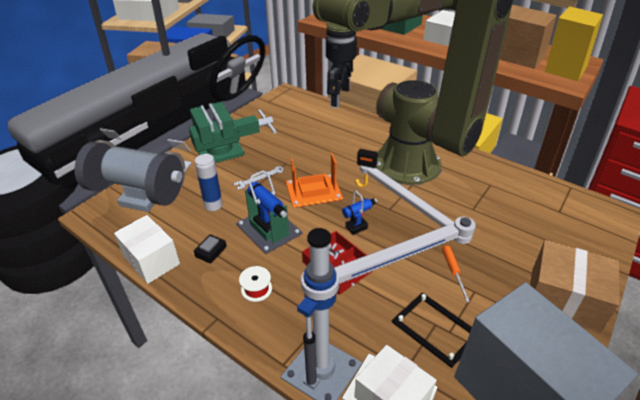

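```bash
python3 - <<'E'
import cv2
im=cv2.imread('pics/w1.png')
cv2.imwrite('pics/w1b.png',cv2.resize(im[225:365,310:430],None,fx=4.2,fy=4.2,interpolation=2))
cv2.imwrite('pics/w1g.png',cv2.resize(im[0:120,400:530],None,fx=5,fy=5,interpolation=2))
E
```

```text
(no output)
```

View pics/w1b.png

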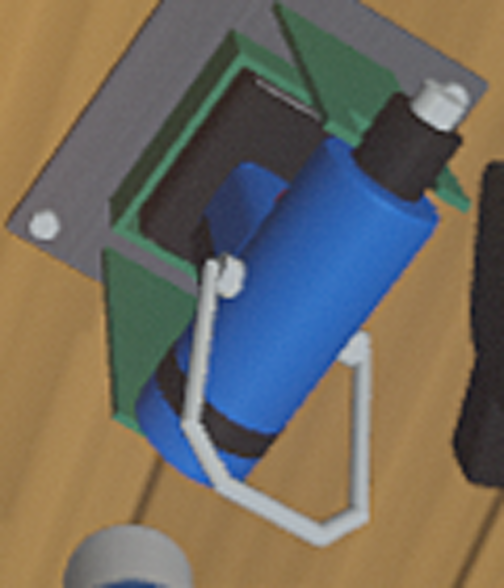

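View pics/w1g.png

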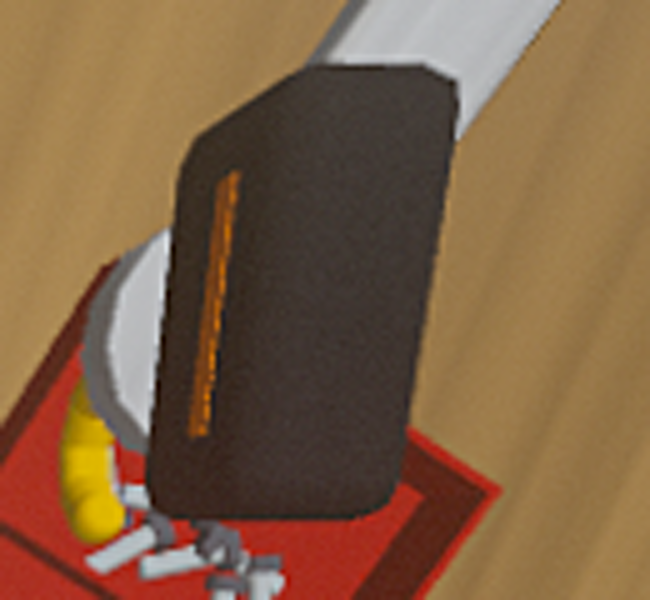

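```bash
python3 - <<'E'
from h import *
T=lambda u,v:(340+u/8,170+v/8); S=lambda u,v:(230+u/6,160+v/6); W=lambda u,v:(310+u/4.2,225+v/4.2)
def m(n,t,s,w):
    X,r=tri([ray('top',T(*t)),ray('scene',S(*s)),ray('wrist',W(*w))]); print(n,np.round(X,4),np.round(r,4));return X
A=m('bar+x',(517,195),(148,85),(320,540));B=m('bar-x',(492,295),(207,68),(225,487))
A=m('mid',(505,245),(178,77),(272,513))
P1=m('piv+',(393,170),(168,245),(352,348));P2=m('piv-',(360,318),(262,195),(230,275))
im=cv2.imread('pics/w1.png'); it=cv2.imread('pics/top0.png'); isc=cv2.imread('pics/s1.png')
c=np.array([.4705,.1005]);yaw=-1.26
e=np.array([np.cos(yaw),np.sin(yaw)]);f=np.array([-e[1],e[0]])
for cam,g in [('wrist',im),('top',it),('scene',isc)]:
    for z in (.316,.358):
        pts=[proj(cam,[*(c+a*.025*e+b*.011*f),z]) for a,b in [(1,1),(1,-1),(-1,-1),(-1,1)]]
        cv2.polylines(g,[np.round(np.array(pts)*16).astype(int)],True,(0,255,0) if z>.33 else (255,255,0),1,cv2.LINE_AA,4)
a=cv2.resize(im[0:120,400:520],None,fx=3,fy=3,interpolation=2);b=cv2.resize(it[200:260,245:305],None,fx=6,fy=6);d=cv2.resize(isc[140:180,350:390],None,fx=9,fy=9)
cv2.imwrite('pics/ov.png',cv2.resize(cv2.hconcat([a,b,d]),(800,267)))
E
```

```text
bar+x [ 0.5662 -0.2142  0.2061] [0.0035 0.0056 0.0022]
bar-x [ 0.534  -0.2068  0.2008] [0.0034 0.0068 0.0037]
mid [ 0.5501 -0.2106  0.2031] [0.0036 0.0064 0.003 ]
piv+ [ 0.5856 -0.1903  0.1292] [0.0015 0.0032 0.0025]
piv- [ 0.5332 -0.1755  0.1326] [0.0028 0.0039 0.0012]
```

View pics/ov.png

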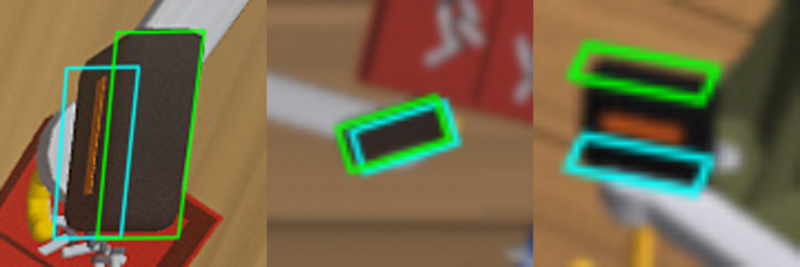

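```bash
python3 -m jog '[[[1,0,2.4,2.1,0,0,0],[1,0,2.4,2.1,0,0,0],[1,0,2.4,2.1,0,0,0],[1,0,2.3,2.2,0,0,0],[1,0,0,0,0,0,0],[1,0,0,0,0,0,0]]]'
python3 - <<'E'
from h import *
to([.4705,.1005,.328],np.pi/2-1.26)
im=snap('wrist','w2.png')
c=np.array([.4705,.1005]);yaw=-1.26
e=np.array([np.cos(yaw),np.sin(yaw)]);f=np.array([-e[1],e[0]])
g=cv2.imread('pics/w2.png')
for z in (.316,.358):
        pts=[proj('wrist',[*(c+a*.025*e+b*.011*f),z]) for a,b in [(1,1),(1,-1),(-1,-1),(-1,1)]]
        cv2.polylines(g,[np.round(np.array(pts)*16).astype(int)],True,(0,255,0) if z>.33 else (255,255,0),1,cv2.LINE_AA,4)
cv2.imwrite('pics/w2o.png',g)
E
```

```text
time_s: 3.98
tcp_pos: [0.4715, 0.1, 0.4307]
orientation: [2.989, 1.57, -2.99]
wrist_force: [0.5, -0.6, 0.1]
grip_width: 0.0855
tcp [0.4715 0.1    0.4307] toolx [-0.001 -0.    -1.   ] z yaw 0.304 y [-0.3    0.954  0.   ]
turn about tool x deg (world +0.4) -0.37
shift after turn cm [10.27  0.08 -0.06]
shift now cm [10.27  0.08 -0.06]
```

View pics/w2o.png

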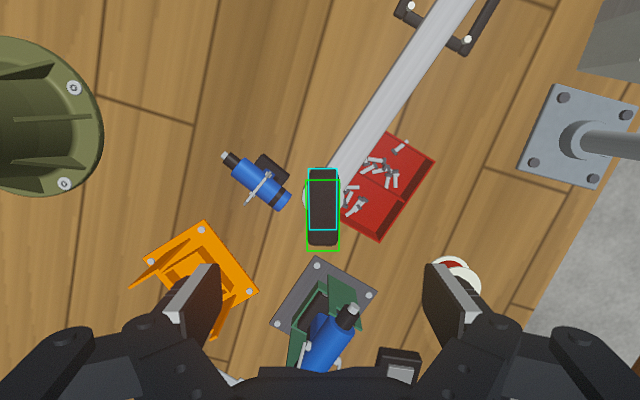

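```bash
python3 -m jog '[[[1,3,0.1,0,0,0,0],[1,3,0.1,0,0,0,0],[1,2,0,0,0,0,0],[1,1.4,0,0,0,0,0],[1,1,0,0,0,0,0],[1,0,0,0,0,0,0]]]' 60
python3 -m jog '[[[0.3,0,0,0,0,0,0],[0,0,0,0,0,0,0],[0,0,0,0,0,0,0],[0,0,0,0,0,0,0],[0,0,0,0,0,0,0],[0,0,0,0,0,0,0]]]' 60
python3 - <<'E'
from h import *
to(); snap('wrist','w3.png'); snap('scene','s3.png'); print(robot.state()['moment'])
a=cv2.imread('pics/scene_.png') if 0 else cv2.imread('pics/s3.png')[60:260,230:470]; cv2.imwrite('pics/s3c.png',cv2.resize(a,None,fx=3,fy=3))
E
```

```text
time_s: 4.53
tcp_pos: [0.4701, 0.1002, 0.326]
orientation: [3.003, 1.569, -2.977]
wrist_force: [0.0, 0.5, -0.5]
grip_width: 0.0858
time_s: 5.03
tcp_pos: [0.4708, 0.1012, 0.3279]
orientation: [-0.192, 1.57, 0.114]
wrist_force: [0.2, 0.3, 3.5]
grip_width: 0.0213
tcp [0.4708 0.1012 0.3279] toolx [ 0.001  0.    -1.   ] z yaw 0.306 y [-0.301  0.954 -0.   ]
[-0.0820686   0.03636704  0.01235922]
```

View pics/w3.png

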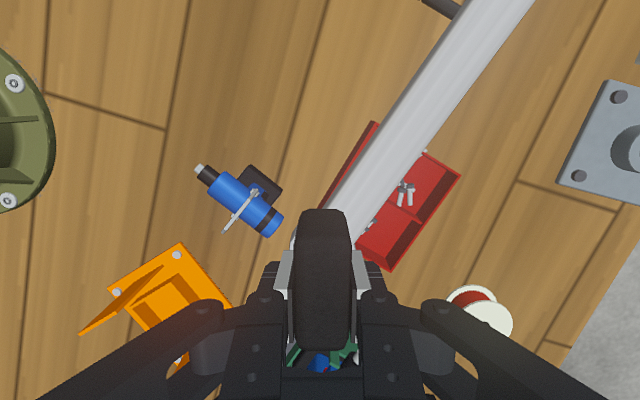

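View pics/s3c.png

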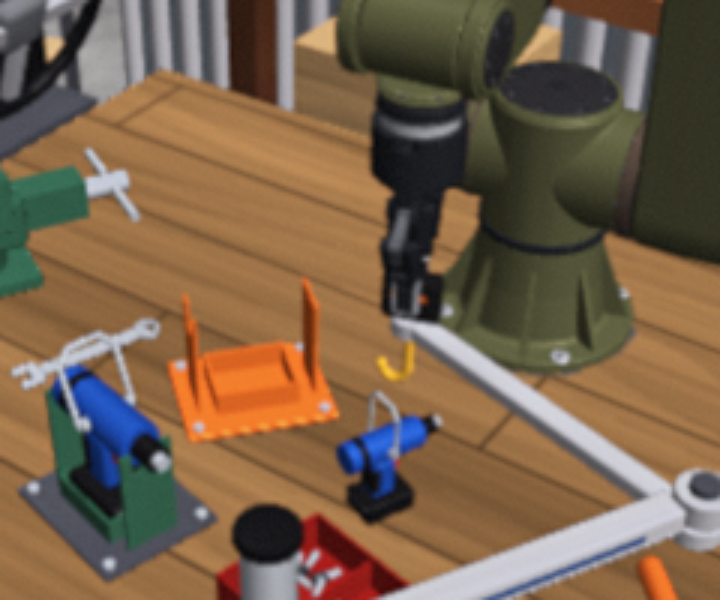

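```bash
python3 -m jog '[[[0,0.5,0,0,0,0,0],[0,0.5,0,0,0,0,0],[0,0,0,0,6.4,0,0],[0,0,0,0,6.4,0,0],[0,0,0,0,6.4,0,0],[0,0,0,0,6.4,0,0],[0,0,0,0,6.2,0,0],[0,0,0,0,0,0,0]]]' 80
python3 - <<'E'
from h import *
print(robot.state()['wrist_force'],robot.state()['moment'])
to([.5604,-.170,.318],-.249)
E
```

```text
time_s: 5.8
tcp_pos: [0.471, 0.1012, 0.3188]
orientation: [0.388, 1.568, 0.132]
wrist_force: [1.0, -0.5, 12.9]
grip_width: 0.0211
[ 0.98723571 -0.49601167 12.89144147] [-0.03309725  0.36451806 -0.02194895]
tcp [0.471  0.1012 0.3188] toolx [ 0.003  0.    -1.   ] z yaw -0.256 y [0.254 0.967 0.001]
turn about tool x deg (world +0.4) -0.42
shift after turn cm [  0.09 -24.08  15.35]
shift now cm [  0.09 -23.97  15.52]
```

```bash
python3 -m jog '[[[0,0,-1,0.65,0,0,0],[0,0,-2,1.3,0,0,0],[0,0,-2.5,1.6,0,0,0],[0,0,-2.5,1.6,0,0,0],[0,0,-2.5,1.6,0,0,0],[0,0,-2.5,1.6,0,0,0],[0,0,-2.5,1.6,0,0,0],[0,0,-2.5,1.6,0,0,0],[0,0,-2.5,1.6,0,0,0],[0,0,-1.5,1,0,0,0]]]'
python3 -m jog '[[[0,0,-1.2,0.8,0,0,0],[0,0,-0.7,0.5,0,0,0],[0,0,0,0,0,0,0],[0,0,0,0,0,0,0],[0,0,0,0,0,0,0]]]'
python3 - <<'E'
from h import *
to([.5604,-.170,.318],-.249)
for c in ['wrist','scene','top']: snap(c,c[0]+'4.png')
a=cv2.imread('pics/s4.png')[120:270,200:400]; cv2.imwrite('pics/s4c.png',cv2.resize(a,None,fx=4,fy=4,interpolation=2))
a=cv2.imread('pics/t4.png')[130:270,300:460]; cv2.imwrite('pics/t4c.png',cv2.resize(a,None,fx=4,fy=4,interpolation=2))
E
```

```text
time_s: 6.63
tcp_pos: [0.5542, -0.1496, 0.3188]
orientation: [-0.174, 1.568, -0.425]
wrist_force: [-0.8, 1.2, 13.4]
grip_width: 0.0212
time_s: 7.05
tcp_pos: [0.5617, -0.169, 0.3189]
orientation: [-0.12, 1.568, -0.37]
wrist_force: [-0.1, 0.3, 13.9]
grip_width: 0.0209
tcp [ 0.5617 -0.169   0.3189] toolx [ 0.003 -0.001 -1.   ] z yaw -0.25 y [ 0.247  0.969 -0.   ]
turn about tool x deg (world +0.0) -0.03
shift after turn cm [ 0.09 -0.13 -0.1 ]
shift now cm [ 0.09 -0.13 -0.1 ]
```

View pics/s4c.png

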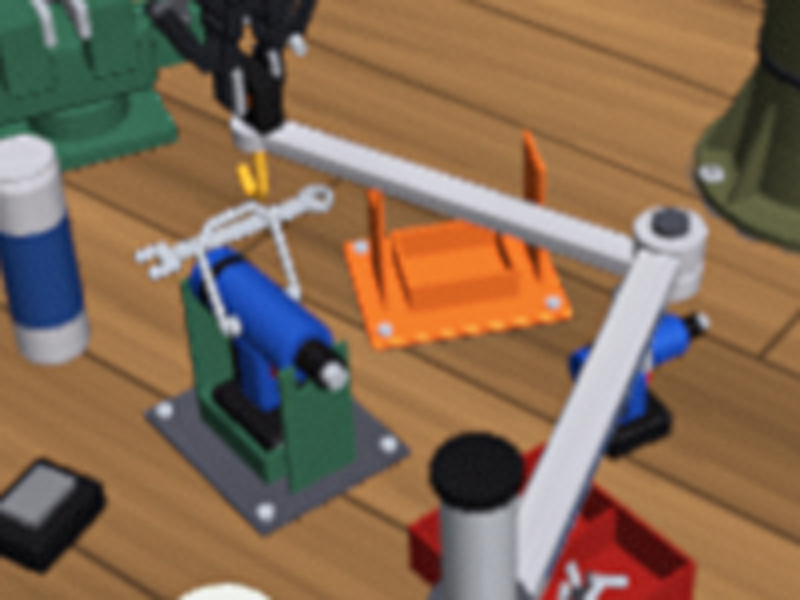

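View pics/w4.png

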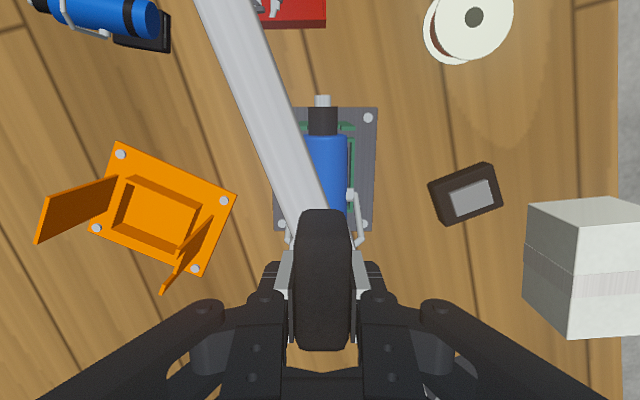

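View pics/t4c.png

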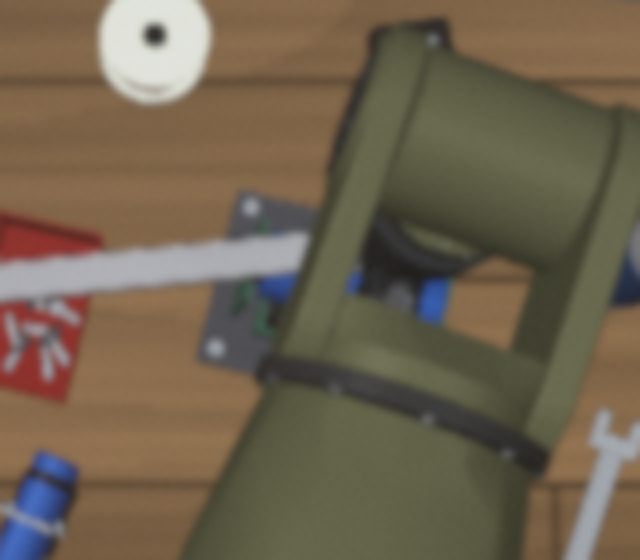

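```bash
python3 - <<'E'
from h import *
p,R=RT(); n=np.array([.246,.969])
gz=p[2]+.014
for nm,off,z in [('tip top',-.024,gz-.080),('tip bottom',-.024,gz-.092),('shank low',0,gz-.095),('shank top',0,gz-.046)]:
    u=proj('scene',[*(p[:2]+off*n),z]); print(nm,np.round((u-[200,120])*4))
for nm,P in [('bar',(.5501,-.2106,.201)),('barA',(.5676,-.2151,.201)),('barB',(.5327,-.2062,.201)),('P1',(.5856,-.1903,.128)),('P2',(.5332,-.1755,.128))]:
    print(nm,np.round((proj('scene',P)-[200,120])*4))
E
```

```text
tip top [238. 164.]
tip bottom [239. 178.]
shank low [259. 197.]
shank top [253. 139.]
bar [231. 210.]
barA [210. 220.]
barB [251. 200.]
P1 [228. 323.]
P2 [290. 293.]
```

```bash
python3 -m jog '[[[0,0.5,0,0,0,0,0],[0,1,0,0,0,0,0],[0,1,0,0,0,0,0],[0,1,0,0,0,0,0],[0,1,0,0,0,0,0],[0,1,0,0,0,0,0],[0,1,0,0,0,0,0],[0,0.4,0,0,0,0,0],[0,0,0,0,0,0,0],[0,0,0,0,0,0,0]]]'
python3 - <<'E'
from h import *
to([.5531,-.199,.250],-.249)
print(robot.state()['wrist_force'],robot.state()['moment'])
for c in ['wrist','scene']: snap(c,c[0]+'5.png')
a=cv2.imread('pics/s5.png')[140:250,210:330]; cv2.imwrite('pics/s5c.png',cv2.resize(a,None,fx=5,fy=5,interpolation=2))
E
```

```text
time_s: 8.03
tcp_pos: [0.562, -0.1688, 0.25]
orientation: [-0.104, 1.568, -0.353]
wrist_force: [-0.3, 0.2, 16.0]
grip_width: 0.021
tcp [ 0.562  -0.1688  0.25  ] toolx [ 0.003 -0.001 -1.   ] z yaw -0.249 y [ 0.247  0.969 -0.   ]
turn about tool x deg (world +0.0) -0.01
shift after turn cm [-0.   -3.15 -0.12]
shift now cm [-0.   -3.15 -0.12]
[-0.2843102   0.19790788 15.97223184] [0.07173154 0.47643999 0.00697045]
```

View pics/s5c.png

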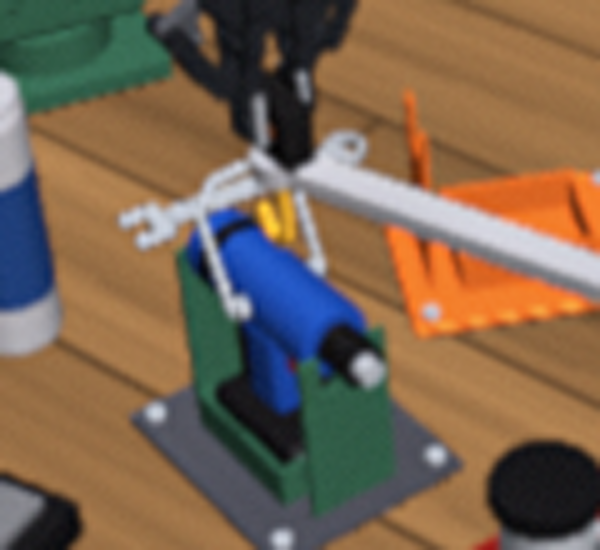

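```bash
python3 -m jog '[[[0,0,-0.4,0,0,0,0],[0,0,-0.4,0,0,0,0],[0,0,-0.4,-0.05,0,0,0],[0,0,-0.4,-0.05,0,0,0],[0,0,0,0,0,0,0]]]'
python3 -m jog '[[[0,0,-0.4,0,0,0,0],[0,0,-0.4,0,0,0,0],[0,0,-0.3,0,0,0,0],[0,0,0,0,0,0,0]]]'
python3 -m jog '[[[0,0,-0.2,0,0,0,0],[0,0,-0.2,0,0,0,0],[0,0,0,0,0,0,0],[0,0,0,0,0,0,0]]]'
python3 - <<'E'
from h import *
to([.5531,-.199,.250],-.249)
print(robot.state()['wrist_force'],robot.state()['moment'])
for c in ['wrist','scene']: snap(c,c[0]+'6.png')
a=cv2.imread('pics/s6.png')[140:250,210:330]; cv2.imwrite('pics/s6c.png',cv2.resize(a,None,fx=5,fy=5,interpolation=2))
E
```

```text
time_s: 8.55
tcp_pos: [0.5569, -0.1846, 0.2503]
orientation: [-0.181, 1.567, -0.431]
wrist_force: [-0.7, -0.8, 15.2]
grip_width: 0.0207
time_s: 8.88
tcp_pos: [0.5543, -0.1952, 0.2503]
orientation: [-0.202, 1.567, -0.451]
wrist_force: [-0.3, -0.7, 14.9]
grip_width: 0.021
time_s: 9.22
tcp_pos: [0.5534, -0.1988, 0.2503]
orientation: [-0.194, 1.567, -0.443]
wrist_force: [0.5, -0.8, 15.4]
grip_width: 0.0208
tcp [ 0.5534 -0.1988  0.2503] toolx [ 0.003 -0.002 -1.   ] z yaw -0.249 y [ 0.247  0.969 -0.001]
turn about tool x deg (world +0.0) -0.02
shift after turn cm [ 0.03 -0.03 -0.02]
shift now cm [ 0.03 -0.03 -0.02]
[ 0.49013584 -0.81708434 15.39164177] [0.11785713 0.40842392 0.03199436]
```

View pics/s6c.png

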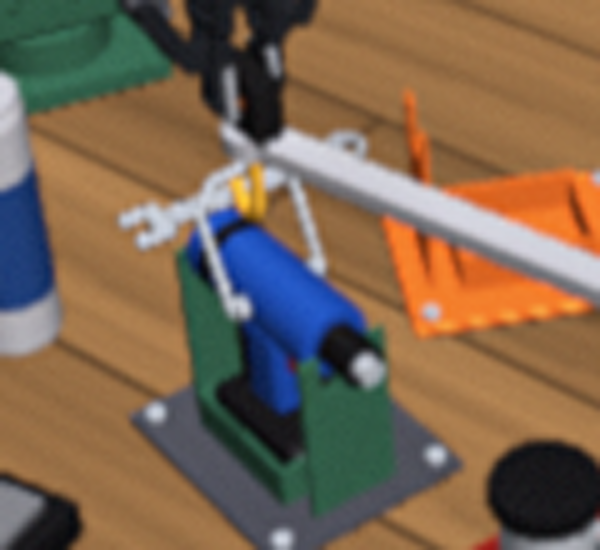

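View pics/w6.png

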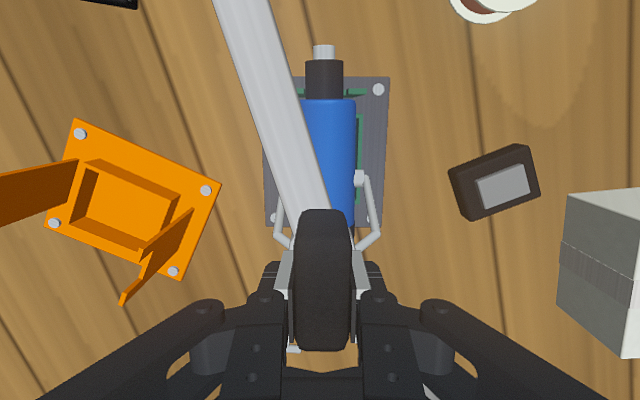

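```bash
for i in 1; do python3 -m jog '[[[0,0,-0.2,0,0,0,0],[0,0,0,0,0,0,0]]]'; done
python3 -m jog '[[[0,0,-0.2,0,0,0,0],[0,0,0,0,0,0,0]]]'
python3 -c "
from h import *
print(robot.state()['wrist_force'],robot.state()['moment'])"
```

```text
time_s: 9.48
tcp_pos: [0.5529, -0.2007, 0.2503]
orientation: [-0.178, 1.567, -0.427]
wrist_force: [-1.0, -0.7, 14.6]
grip_width: 0.0206
time_s: 9.65
tcp_pos: [0.5524, -0.2027, 0.2503]
orientation: [-0.181, 1.567, -0.43]
wrist_force: [-0.1, -0.4, 15.2]
grip_width: 0.021
[-0.06907279 -0.3869552  15.24724537] [0.11699066 0.48424624 0.02963614]
```

```bash
python3 -m jog '[[[0,0,-0.15,0,0,0,0],[0,0,0,0,0,0,0]]]'
python3 -m jog '[[[0,0,-0.15,0,0,0,0],[0,0,0,0,0,0,0]]]'
python3 -c "
from h import *
print(robot.state()['wrist_force'],robot.state()['moment'])"
```

```text
time_s: 9.82
tcp_pos: [0.552, -0.2041, 0.2503]
orientation: [-0.164, 1.567, -0.414]
wrist_force: [-0.7, -0.4, 14.2]
grip_width: 0.0208
time_s: 9.98
tcp_pos: [0.5516, -0.2056, 0.2503]
orientation: [-0.184, 1.567, -0.433]
wrist_force: [-0.8, -0.6, 15.0]
grip_width: 0.0208
[-0.84227892 -0.59175513 14.9913164 ] [ 0.08834469  0.39671454 -0.01915277]
```

```bash
python3 - <<'E'
from h import *
snap('scene','s7.png');snap('wrist','w7.png')
a=cv2.imread('pics/s7.png')[150:210,230:300]; cv2.imwrite('pics/s7c.png',cv2.resize(a,None,fx=9,fy=9,interpolation=2))
E
```

```text
(no output)
```

View pics/s7c.png

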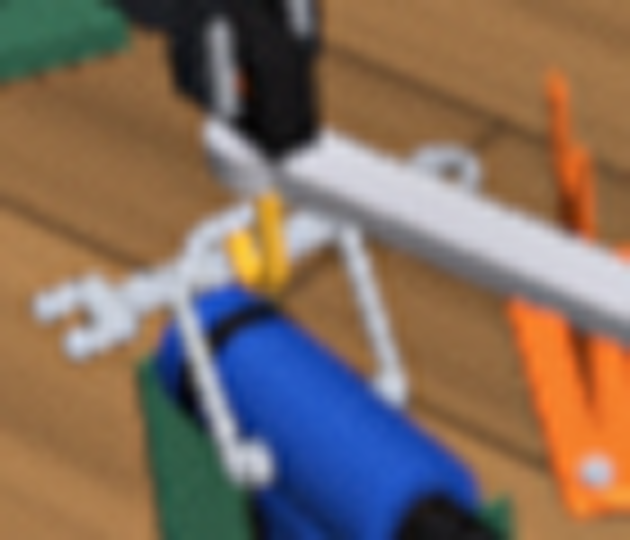

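View pics/w7.png

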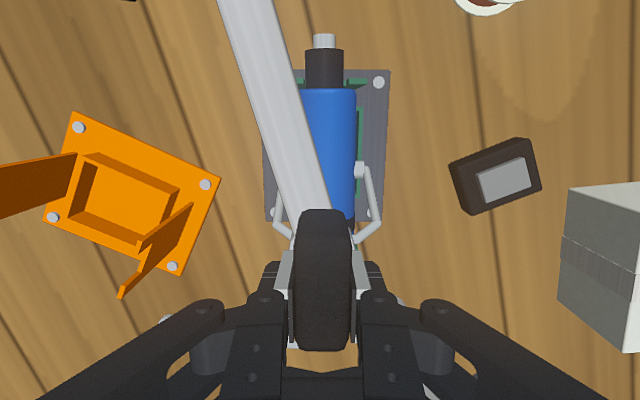

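```bash
python3 - <<'E'
from h import *
T=lambda u,v:np.array((340+u/8,170+v/8)); S=lambda u,v:np.array((230+u/6,160+v/6))
n=np.array([.246,.969])
pm=np.array([.5594,-.1829,.128])
for cam,bar,p in [('scene',S(178,77),(S(168,245)+S(262,195))/2),('top',T(505,245),(T(393,170)+T(360,318))/2)]:
    print(cam,'obs d',np.round(bar-p,2))
    for L in [.2,.3,.4,.5,.6]:
        b=pm+[*(-.078*np.sin(L)*n),.078*np.cos(L)]
        print(L,np.round(proj(cam,b)-proj(cam,pm),2))
E
```

```text
scene obs d [ -6.17 -23.83]
0.2 [ -5.28 -22.96]
0.3 [ -6.66 -23.64]
0.4 [ -7.96 -24.07]
0.5 [ -9.17 -24.25]
0.6 [-10.27 -24.19]
top obs d [16.06  0.12]
0.2 [10.69 -1.89]
0.3 [13.38 -1.08]
0.4 [15.92 -0.26]
0.5 [18.28  0.55]
0.6 [20.42  1.35]
```

```bash
python3 -m jog '[[[0,-0.3,0,0,0,0,0],[0,-0.3,0,0,0,0,0],[0,-0.3,0,0,0,0,0],[0,0,0,0,0,0,0]]]'
python3 -m jog '[[[0,-0.2,0,0,0,0,0],[0,-0.2,0,0,0,0,0],[0,0,0,0,0,0,0]]]'
python3 -m jog '[[[0,-0.2,0,0,0,0,0],[0,-0.2,0,0,0,0,0],[0,0,0,0,0,0,0]]]'
python3 - <<'E'
from h import *
snap('scene','s8.png')
a=cv2.imread('pics/s8.png')[150:210,230:300]; cv2.imwrite('pics/s8c.png',cv2.resize(a,None,fx=9,fy=9,interpolation=2))
E
```

```text
time_s: 10.42
tcp_pos: [0.5518, -0.2055, 0.26]
orientation: [-0.185, 1.566, -0.434]
wrist_force: [0.3, 0.3, 15.3]
grip_width: 0.0212
time_s: 10.67
tcp_pos: [0.5517, -0.2054, 0.2638]
orientation: [-0.178, 1.567, -0.427]
wrist_force: [0.8, -0.1, 15.6]
grip_width: 0.0207
time_s: 10.92
tcp_pos: [0.5517, -0.2054, 0.2677]
orientation: [-0.177, 1.567, -0.426]
wrist_force: [0.2, 0.1, 16.4]
grip_width: 0.0211
```

View pics/s8c.png

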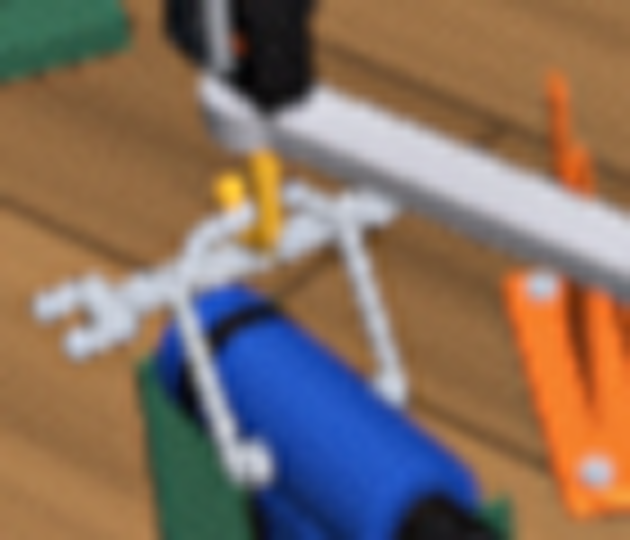

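```bash
python3 -m jog '[[[0,0,0.2,0,0,0,0],[0,-0.2,0,0,0,0,0],[0,-0.2,0,0,0,0,0],[0,0,0,0,0,0,0]]]'
python3 -m jog '[[[0,-0.2,0,0,0,0,0],[0,-0.2,0,0,0,0,0],[0,0,0,0,0,0,0]]]'
python3 -m jog '[[[0,-0.2,0,0,0,0,0],[0,-0.2,0,0,0,0,0],[0,0,0,0,0,0,0]]]'
python3 - <<'E'
from h import *
print(robot.state()['wrist_force'],robot.state()['moment'])
snap('scene','s9.png')
a=cv2.imread('pics/s9.png')[150:260,210:320]; cv2.imwrite('pics/s9c.png',cv2.resize(a,None,fx=5,fy=5,interpolation=2))
E
```

```text
time_s: 11.3
tcp_pos: [0.5522, -0.2034, 0.2717]
orientation: [-0.155, 1.567, -0.404]
wrist_force: [0.0, 1.0, 16.0]
grip_width: 0.0205
time_s: 11.55
tcp_pos: [0.552, -0.2033, 0.2749]
orientation: [-0.096, 1.568, -0.346]
wrist_force: [0.4, 0.5, 9.4]
grip_width: 0.021
time_s: 11.8
tcp_pos: [0.5519, -0.2032, 0.2785]
orientation: [-0.046, 1.569, -0.295]
wrist_force: [0.1, 1.0, 9.5]
grip_width: 0.0208
[0.13988797 0.97067744 9.54832416] [ 0.24781062  0.18262067 -0.00504774]
```

View pics/s9c.png

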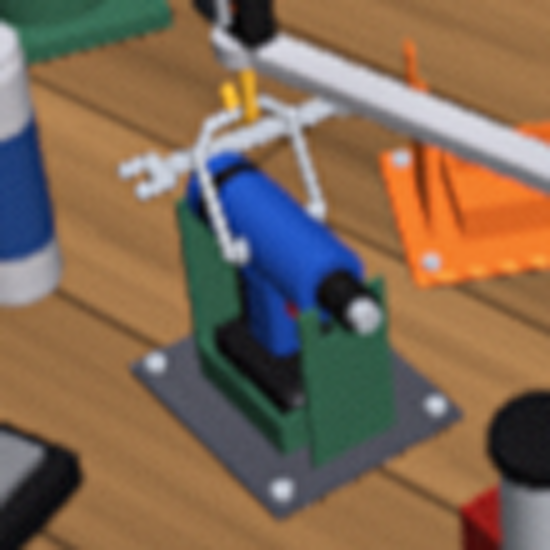

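```bash
python3 -m jog '[[[0,-0.25,0,0,0,0,0],[0,-0.25,0,0,0,0,0],[0,-0.25,0,0,0,0,0],[0,-0.25,0,0,0,0,0],[0,-0.25,0,0,0,0,0],[0,-0.25,0,0,0,0,0],[0,0,0,0,0,0,0]]]'
python3 - <<'E'
from h import *
print(robot.state()['wrist_force'],robot.state()['moment'])
snap('scene','s10.png')
a=cv2.imread('pics/s10.png')[150:260,210:320]; cv2.imwrite('pics/s10c.png',cv2.resize(a,None,fx=5,fy=5,interpolation=2))
E
```

```text
time_s: 12.43
tcp_pos: [0.5519, -0.2032, 0.2936]
orientation: [-0.047, 1.569, -0.296]
wrist_force: [-0.1, 0.9, 8.8]
grip_width: 0.0208
[-0.09939272  0.85724244  8.80075653] [ 0.24092417  0.23786523 -0.04091394]
```

View pics/s10c.png

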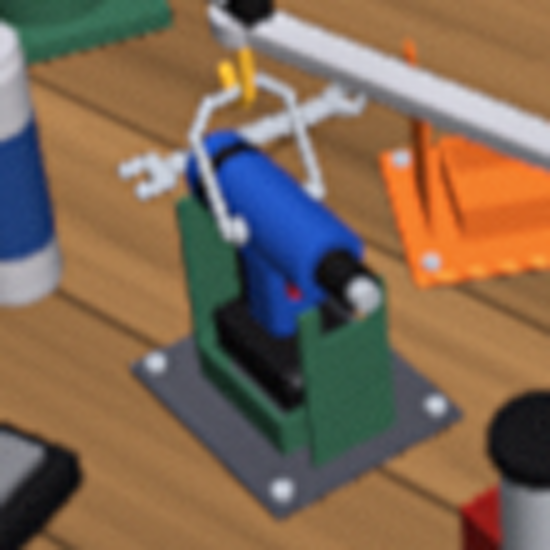

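```bash
python3 -m jog '[[[0,-0.25,0,0,0,0,0],[0,-0.25,0,0,0,0,0],[0,-0.25,0,0,0,0,0],[0,-0.25,0,0,0,0,0],[0,-0.25,0,0,0,0,0],[0,-0.25,0,0,0,0,0],[0,0,0,0,0,0,0]]]'
python3 - <<'E'
from h import *
print(robot.state()['wrist_force'],robot.state()['moment'])
snap('scene','s11.png')
a=cv2.imread('pics/s11.png')[130:260,200:330]; cv2.imwrite('pics/s11c.png',cv2.resize(a,None,fx=4.5,fy=4.5,interpolation=2))
E
```

```text
time_s: 13.07
tcp_pos: [0.5518, -0.2032, 0.3086]
orientation: [-0.11, 1.569, -0.36]
wrist_force: [1.0, 0.5, 8.4]
grip_width: 0.021
[0.96806714 0.52169283 8.44015343] [0.1574061  0.17335224 0.02233756]
```

View pics/s11c.png

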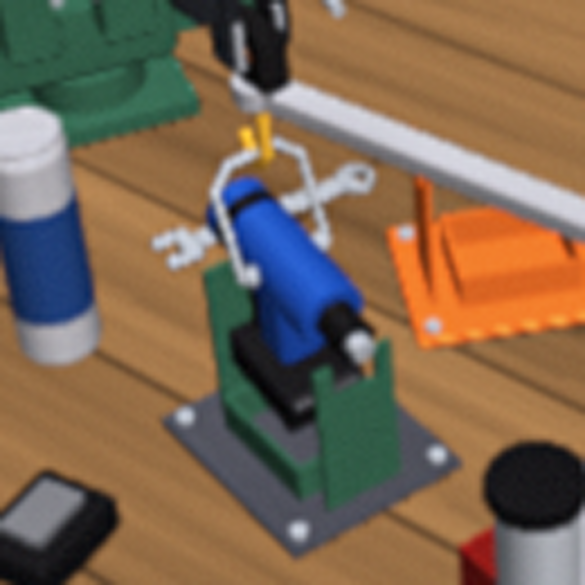

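```bash
python3 -m jog '[[[0,-0.25,0,0,0,0,0],[0,-0.25,0,0,0,0,0],[0,-0.25,0,0,0,0,0],[0,-0.25,0,0,0,0,0],[0,-0.25,0,0,0,0,0],[0,-0.25,0,0,0,0,0],[0,-0.2,0,0,0,0,0],[0,0,0,0,0,0,0],[0,0,0,0,0,0,0]]]'
python3 -m jog '[[[0,-0.1,0,0,0,0,0],[0,0,0,0,0,0,0]]]'
python3 - <<'E'
from h import *
print(robot.state()['wrist_force'],robot.state()['moment'])
snap('scene','s12.png'); snap('wrist','w12.png')
a=cv2.imread('pics/s12.png')[110:260,190:340]; cv2.imwrite('pics/s12c.png',cv2.resize(a,None,fx=4,fy=4,interpolation=2))
E
```

```text
time_s: 13.87
tcp_pos: [0.5518, -0.2032, 0.3252]
orientation: [-0.093, 1.569, -0.342]
wrist_force: [0.1, -0.8, 7.4]
grip_width: 0.0206
time_s: 14.03
tcp_pos: [0.5517, -0.2032, 0.3261]
orientation: [-0.073, 1.569, -0.322]
wrist_force: [0.8, 0.6, 7.3]
grip_width: 0.0208
[0.80932201 0.6269198  7.30206426] [0.13478537 0.1248681  0.04807443]
```

View pics/s12c.png

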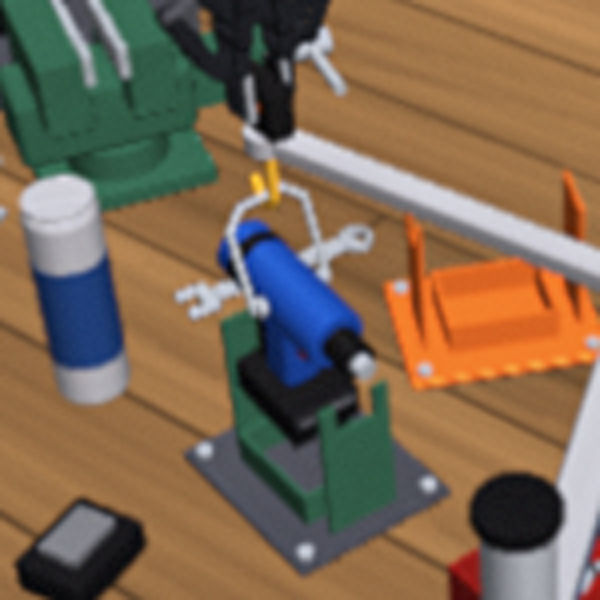

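View pics/w12.png

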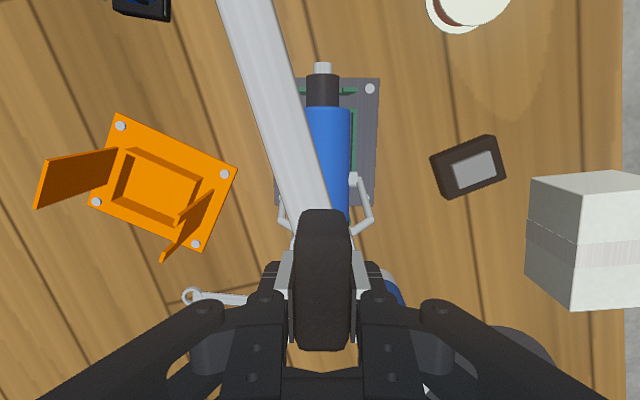

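```bash
python3 -m jog '[[[0,-0.1,0,0,0,0,0],[0,-0.05,0,0,0,0,0],[0,0,0,0,0,0,0],[0,0,0,0,0,0,0]]]'
python3 -m jog '[[[0,-0.1,0,0,0,0,0],[0,0,0,0,0,0,0],[0,0,0,0,0,0,0]]]'
```

```text
time_s: 14.47
tcp_pos: [0.5517, -0.2032, 0.3275]
orientation: [-0.047, 1.57, -0.297]
wrist_force: [0.6, 1.5, 6.7]
grip_width: 0.021
time_s: 14.72
tcp_pos: [0.5516, -0.2031, 0.3277]
orientation: [2.183, 1.571, 1.934]
wrist_force: [0.5, 1.1, 1.3]
grip_width: 0.0206
```

```bash
python3 -m jog '[[[0,0,0,0,0,0,0],[0,0,0,0,0,0,0],[0,0,0,0,0,0,0],[0,0,0,0,0,0,0],[0,0,0,0,0,0,0],[0,0,0,0,0,0,0],[0,0,0,0,0,0,0],[0,0,0,0,0,0,0]]]'
python3 -m jog '[[[0.3,0,0,0,0,0,0],[0.4,0,0,0,0,0,0],[0.5,0,0,0,0,0,0],[0.6,0,0,0,0,0,0],[0.7,0,0,0,0,0,0],[0.8,0,0,0,0,0,0],[0.8,0,0,0,0,0,0],[0.8,0,0,0,0,0,0]]]'
python3 - <<'E'
from h import *
snap('scene','s13.png'); snap('wrist','w13.png')
a=cv2.imread('pics/s13.png')[110:260,190:340]; cv2.imwrite('pics/s13c.png',cv2.hconcat([cv2.resize(a,(400,400),interpolation=2),cv2.resize(cv2.imread('pics/w13.png'),(400,400))]))
E
```

```text
time_s: 15.38
tcp_pos: [0.5515, -0.2032, 0.3277]
orientation: [2.363, 1.571, 2.114]
wrist_force: [0.6, 1.0, 0.2]
grip_width: 0.0211
time_s: 16.05
tcp_pos: [0.5515, -0.2032, 0.3278]
orientation: [2.94, 1.571, 2.69]
wrist_force: [0.0, -0.1, -0.3]
grip_width: 0.0682
```

View pics/s13c.png

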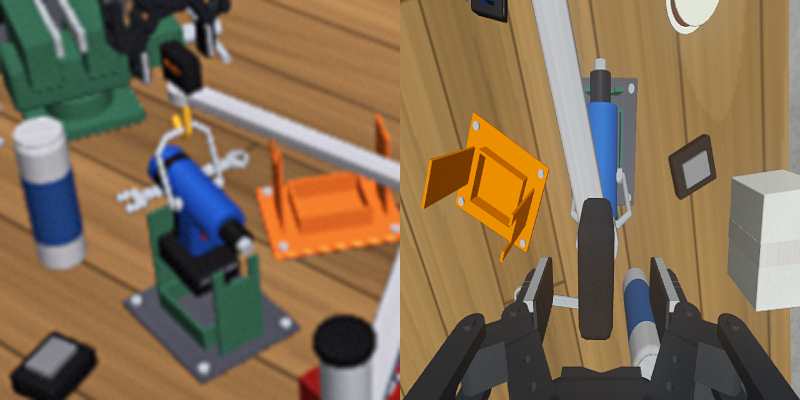

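```bash
python3 -m jog '[[[0.8,-1,0,0,0,0,0],[0.8,-2,0,0,0,0,0],[0.8,-3,0,0,0,0,0],[0.8,-3,0,0,0,0,0],[0.8,-3,0,0,0,0,0],[0.8,0,0,0,0,0,0],[0.8,0,0,0,0,0,0],[0.8,0,0,0,0,0,0],[0.8,0,0,0,0,0,0],[0.8,0,0,0,0,0,0]]]'
python3 - <<'E'
from h import *
snap('scene','s14.png'); snap('wrist','w14.png')
E
python3 -m jog '[[[0.8,0,0,0,0,0,0],[0.8,0,0,0,0,0,0],[0.8,0,0,0,0,0,0],[0.8,0,0,0,0,0,0],[0.8,0,0,0,0,0,0],[0.8,0,0,0,0,0,0]]]'
python3 - <<'E'
from h import *
snap('scene','s15.png')
A=cv2.imread('pics/s14.png');B=cv2.imread('pics/s15.png');print('diff',cv2.absdiff(A,B)[110:260,190:340].max(),cv2.absdiff(A,B)[110:260,190:340].mean())
Z=cv2.imread('pics/scene0.png');S=lambda u,v:np.array((230+u/6,160+v/6))
cv2.imwrite('pics/s15c.png',cv2.hconcat([cv2.resize(Z[110:260,190:340],(400,400),interpolation=2),cv2.resize(B[110:260,190:340],(400,400),interpolation=2)]))
E
```

```text
time_s: 16.98
tcp_pos: [0.5515, -0.2032, 0.4469]
orientation: [2.962, 1.569, 2.713]
wrist_force: [0.5, 0.4, -0.6]
grip_width: 0.0681
time_s: 17.58
tcp_pos: [0.5516, -0.2032, 0.4478]
orientation: [0.12, 1.571, -0.129]
wrist_force: [0.8, -0.1, 0.9]
grip_width: 0.0685
diff 8 1.2652148148148148
```

View pics/s15c.png

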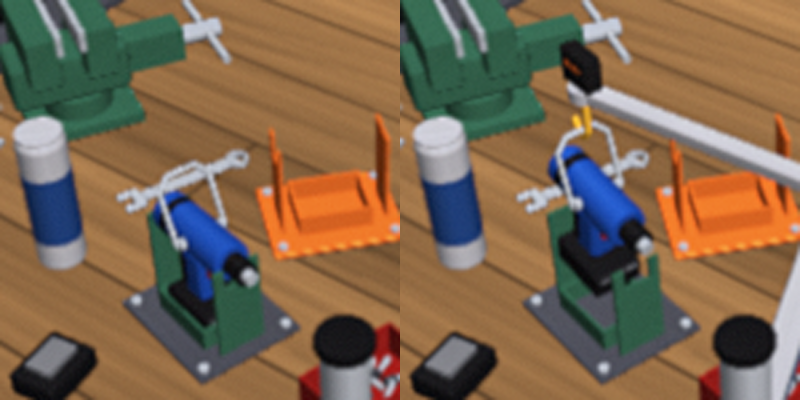

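View pics/w14.png

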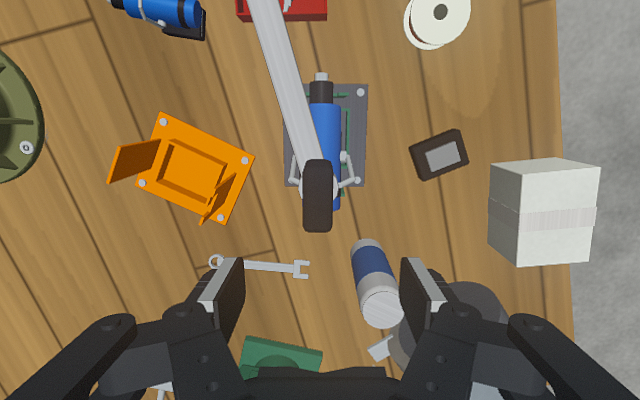

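```bash
python3 -c "
from workcell import robot
print(robot.hand_in(), robot.state()['time_s'])"
```

```text
the job is handed in; nothing more can be done
the job is handed in; nothing more can be done
```

The larger driver now hangs from the yellow hook by its bail, above the green stand, and the arm is back at its top. I handed the job in shortly after 17.6 s; no verdict was reported.

**What I did:** I gripped the upright hand grip, swung the hook over the stand and pulled it down about 78 mm. I slid the tip under the bail, which leaned back about 0.4 rad, and eased it up at 2.5 mm per row (about 3 cm/s). The wrist force dropped about 6 N when the hook took the weight. I let go once the arm was against its top stop, then moved the hand 12 cm up and away.

**Last checks:**
- **Driver:** it hangs a little nose-down. Two pictures about 0.6 s apart differ only by image noise, so it is at rest.
- **Foot height:** I worked this out from the hook's rise as about 0.06 m above the bench, against the 45 mm needed. I did not measure it directly.
- **Stand and other things:** the stand and the things around it look unmoved from the first picture. I checked this by eye only.
- **Robot:** it touches nothing, and the wrist force reads about zero.

**Checks that disagreed:**
- **Camera calibration:** the scene camera placed things about 5 mm off from the other two cameras. The offset was the same for the hook and the bail, so it did not affect the hooking.
- **Feeling for the bail:** the hook's shank never pressed on the bail, even about 7 mm past where I expected it. I confirmed the catch from a picture and from the height at which the load came on.

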